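# Hang the lid of a casting mould box on its hinge and hold it for the pin

## Task

Lift the aluminium lid out of the wooden drying rack and bring it to the mould box, standing upright with its pour cup facing away from the box: lower its hinge knuckle between the two hinge lugs of the box until the holes line up, so that the pin waiting in one lug could be pushed straight through. Finish while still holding the lid there, still and aligned, carried by the gripper alone and not resting or pressing on the box; leave the pin, the board in the rack and the other things on the bench alone.

Things in the scene. Friction and masses are not known exactly. Their poses are not given: they have to be found in the camera images.
- lid: loose cast-aluminium lid, 0.45 to 0.66 kg, upright in one of the rack's slots (may lean 5 deg), hinge edge down. z up, y along width and hinge, x out of the pour-cup side. Plate 10 thick (x 0 to 10), 150 wide, 120 tall (z 26 to 146 mm); grip its bare top 40 mm from above across the 10 mm. Knuckle below it: tube along y, 20 outside, 12 hole, 40 long. Origin: centre of the knuckle's underside
- lid_hole (a point): centre of the knuckle's hole, on its axis (lid x 0, y 0, z 10 mm); axes as the lid's. A 40 mm wide neck joins the knuckle to the plate
- lid_top (a point): middle of the lid's top edge: 136 mm from lid_hole in the lid's z and 5 mm in its x (half the plate's thickness)
- pour_cup (a point): centre of the mouth of the round pour cup (36 mm diameter) on the lid's outer face: 30 mm from the knuckle axis in the lid's x, 62 mm below the top edge, 20 mm proud of the plate
- mould_box: aluminium mould box, lower half, white plaster inside, bolted down. 110 (x) by 150 (y), 60 mm high; origin centre of underside, z up, y along the hinge, x out of the hinge side. There two lugs, tubes along y (20 outside, 12 hole, 20 long), leave a 46 mm gap for the lid's knuckle, entered from above; box wall 16 mm from the axis. Lid fits with its axes pointing as the box's
- box_hinge (a point): point on the hinge axis midway between the lugs, 71 mm from the box's origin in the box's x, 60 mm above the bench; axes as the box's; lid_hole belongs here. A cross rib 18 mm below the axis closes the gap's bottom: a lid resting on it is 8 mm too low
- pin (a joint): travel of the hinge pin along the hinge axis (m), 0 = waiting as it is, growing as it is pushed in. Brass pin 9 mm thick, held by friction in the lug on the box's +y side; with its 18 mm head it sticks out 93 mm beyond that lug
- pin_nose (a point): tip of the pin's tapered nose (4 mm wide at the tip), 4 mm inside the inner face of its lug, 27 mm from box_hinge along the hinge axis
- rack: plywood drying rack fixed on the bench, 170 (x) by 172 (y), 72 mm high, origin at the centre of its underside, z up. Two slots 13 mm wide along its y, at x = -27 and +27 mm, floors 36 mm above the bench, 30 mm deep; a plate stands in one on its two lower corners and comes out straight up. The lid's axes lie along the rack's
- cover_board: thin wooden board, 9 mm thick, 150 mm wide, 85 mm tall, standing in the other slot of the rack; origin in its lower edge, mid width, on the face nearer the robot; stays there
- ring_cast: white plaster casting, C-shaped ring 166 mm across and 42 mm thick lying on the bench; origin at the centre of its underside; bystander
- spray_bottle: white spray bottle with a green trigger head, 64 mm diameter, 185 mm tall; origin at the centre of its underside; bystander
- jar: glass jar with a yellow cap, 64 mm diameter, 85 mm tall; origin at the centre of its underside; bystander
Things that resemble listed ones, but are neither listed nor needed, are in the scene too. Leave any pink or turquoise look-alike of the rack alone.

How it is judged (in metres and radians):
On the way:
1. the lid is lifted out of the rack, its knuckle clear above the rack, in the gripper (height (world z) of lid_hole above 0.085 m and contact force between the fingers and lid above 1 N and contact force between lid and rack below 0.1 N), for 0.1 s.
At the end, for the whole second after the job is handed in: Lid in the gripper, still, upright within 8 deg, pour cup away from the box; its hole within 3 mm of the lug axis in height and sideways, 4 mm of mid gap along it, axes parallel within 3.4 deg; touching the box with less than 1.5 N; pin pushed in less than 4 mm (x of lid_hole in the frame of box_hinge between -0.003 and 0.003 m and z of lid_hole in the frame of box_hinge between -0.003 and 0.003 m and y of lid_hole in the frame of box_hinge between -0.004 and 0.004 m and angle between the y axis of lid_hole and the y axis of box_hinge, either way round below 0.06 rad and angle between lid's own z axis and vertical below 0.14 rad and x of pour_cup in the frame of box_hinge above 0.01 m and contact force between the fingers and lid above 1 N and contact force between lid and mould_box below 1.5 N and linear speed of lid below 0.02 m/s and value of joint pin below 0.004 m); the arm keeps its last pose, push and grip.
It fails at once if the pin is pushed in (value of joint pin above 0.006 m).
It fails at once if the board in the rack is taken out or knocked about (distance of cover_board from where it was at the start of the episode above 0.02 m).
It fails at once if the plaster ring is shifted (distance of ring_cast from where it was at the start of the episode above 0.03 m).
It fails at once if the spray bottle is shifted or knocked over (distance of spray_bottle from where it was at the start of the episode above 0.03 m or angle between spray_bottle's own z axis and vertical above 0.35 rad).
It fails at once if the jar is shifted or knocked over (distance of jar from where it was at the start of the episode above 0.03 m or angle between jar's own z axis and vertical above 0.35 rad).
It also fails if it takes over 42 s, if anything falls off the work surface, if the arm or the gripper's body presses on something with over 40 N, if the wrist force passes 120 N, or if a joint passes its speed limit or range.

## Robot

A 6-joint arm with a two-finger parallel gripper is mounted at the origin on the work surface. World frame = base frame: x ahead of the robot, y to its left, z up, the work surface at z = 0. Lengths are in m, angles in degrees, forces in N, time in s.
With the tool pointing down it reaches from about 0.3 to 0.875 m from the base axis. Payload 6.4 kg.
Tool frame: the origin (TCP) lies midway between the tips of the shut fingers; the grasp point (between the pads) lies 19 mm behind it (grip_depth is the distance from the TCP to the grasp point, in m); y points along the fingers, x is the direction in which the jaws open and shut, and the axes are right-handed (so a half turn about y gives the same grasp; the last joint's range is limited). The gripper opens to 88 mm and grips with 3 to 60 N. Pads are 18 mm wide; open, the fingers measure 123 mm over their backs; the gripper's body (75 mm by 187 mm) begins 45 mm behind the grasp point.
Start: joints at [-78.111, 10.359, 92.074, -0, 77.567, -11.82], TCP at [0.231, -0.526, 0.239] pointing down, gripper open.
Joint ranges: [-171.53, 171.53], [-51.25, 118.39], [17.06, 147.69], [-65.23, 245.23], [0, 150.52], [-178.68, 178.68]. Speed limits (degrees/s): [147.25, 147.25, 172.46, 180, 180, 180].

## Interface

Orientations are given as a 3x3 rotation matrix whose columns are the frame's x, y, z axes.
In Python, from bench import * gives the robot as it stands. The module is installed in compiled form; this text tells all that it offers.
- The arm moves only by the tool servo_tool, never from a script. Its argument "series" is a list of rows, each a list of 3 entries, a list of its own where there are three numbers: the turn, a rotation vector about the tool's x, y, z in degrees, then the shift along the tool's x, y, z in m, then the finger opening in m, from 0 to 0.0881. In form: [[[wx, wy, wz], [x, y, z], grip], ...]. A call has exactly 5 rows; each row shifts and turns the commanded pose from where the row before left it, along the tool's axes as they then stand; what a row does not reach is not made up. A row lasts 1/12 s, in which the tool goes at most 41.7 mm and 7.16 degrees, less where a joint would pass 70% of its speed; a pose out of reach is approached as far as the arm can. A call with a gripper value outside its range is refused whole. The fingers move at their own pace and stop on an object; "squeeze" is the grip in N (left out, the last holds). Time passes only in rows, so rows that do not move let the fingers close, or fill a call up. It gives the time, the measured TCP pose, the force and the opening at its end, in the units of the state.
- get_state(): the state, without advancing time (a new reading comes with each control period).
- camera(name): name is "side" or "top" or "wrist"; returns a dict with "frame" (420x560x3 uint8, red, green, blue), "mtx" (3x3 intrinsics, pixels), "world_from_camera" (4x4, takes a point from camera to world coordinates). Camera axes: x right, y up, looking along -z (the intrinsics and any distortion apply to the point x, -y, -z); pixel columns grow to the right and rows downward; lengths in m; the calibration is good to about 2 mm. The wrist camera is an equidistant fisheye: a pixel r from the principal point sees the ray r / f radians off the axis. A picture is of the moment at which its call begins. There is no depth.
- hand_in(): hands the job in, once; it reports no verdict.
The state is a dict: "time": time; "joint_pos": joint angles; "joint_vel": joint speeds; "joint_efforts": joint torques, N m; "tool_pos": TCP position; "tcp_rot": TCP orientation; "wrist_force": force on the tool from outside, world axes, zero at the start; "torque": the same for the moment, N m; "opening": finger opening in m.
Only numpy, scipy, OpenCV 4.12 (cv2) and the standard library are available. Lean on these libraries where they do the work, as an engineer would, in place of code of your own. Each camera call takes 0.05 s, during which the arm holds its last target. There are 200 camera calls.

## Working session

There is one attempt and no reset: what is moved stays moved. The work goes in short steps, Python scripts to look and compute and a tool call to move; the robot and the scene stay as the last step left them, time stands still between calls to the robot, and variables do not carry over. Pictures are saved under pics/ and viewed, about 8 in all and at most 12, crops included, and the job is handed in when it is done.

Besides the shell and the picture viewer there is one more tool, called after "Emit:" by a JSON object that holds its "api" and its "payload". servo_tool: Moves the arm, as the interface text tells. Its arguments: {"type":"object","properties":{"series":{"type":"array"},"squeeze":{"type":"number"}},"required":["series"]}

```bash
mkdir -p pics
python3 - <<'E'
from bench import *
import cv2,numpy as np,pickle
s=get_state();print(s['time'],s['tool_pos'],s['tcp_rot'],s['opening'])
for n in ['side','top','wrist']:
    c=camera(n);pickle.dump(c,open(f'{n}0.pkl','wb'));cv2.imwrite(f'pics/{n}0.png',c['frame'][:,:,::-1])
    print(n,c['mtx'].tolist(),np.round(c['world_from_camera'],4).tolist())
    print([k for k in c])
E
```

```text
0.0 [ 0.23109814 -0.52594345  0.23782585] [[ 4.02070029e-01 -3.70980969e-04  9.15608843e-01]
 [-9.15607362e-01  1.68088885e-03  4.02070060e-01]
 [-1.68819704e-03 -9.99998518e-01  3.36162123e-04]] 0.08787872098167954
side [[499.90425562417227, 0.0, 279.3296199946948], [0.0, 499.90425562417227, 213.24434207224598], [0.0, 0.0, 1.0]] [[-0.8744, 0.2457, -0.4184, -0.142], [-0.4849, -0.4732, 0.7355, 1.0694], [-0.0173, 0.846, 0.5329, 0.9299], [0.0, 0.0, 0.0, 1.0]]
['frame', 'mtx', 'world_from_camera']
top [[459.51322000007036, 0.0, 273.96826775838167], [0.0, 459.51322000007036, 205.97163049942986], [0.0, 0.0, 1.0]] [[-0.0257, 0.9865, -0.1618, 0.3165], [-0.9996, -0.0237, 0.0143, -0.0814], [0.0103, 0.1621, 0.9867, 1.3502], [0.0, 0.0, 0.0, 1.0]]
['frame', 'mtx', 'world_from_camera']
wrist [[325.19226210127806, 0.0, 280.76608665639145], [0.0, 325.19226210127806, 205.4665771583249], [0.0, 0.0, 1.0]] [[0.4011, 0.8746, 0.2725, 0.301], [-0.916, 0.3836, 0.1173, -0.4952], [-0.0019, -0.2966, 0.955, 0.3843], [0.0, 0.0, 0.0, 1.0]]
['frame', 'mtx', 'world_from_camera']
```

View pics/top0.png

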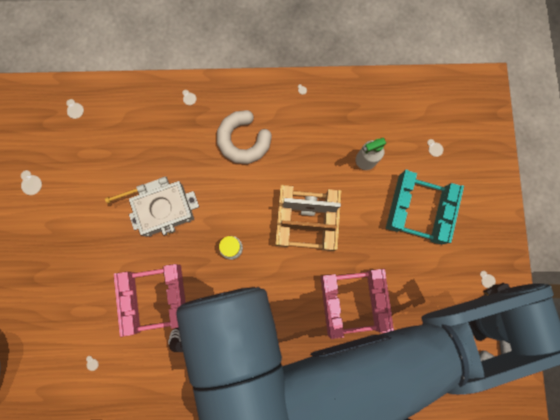

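View pics/side0.png

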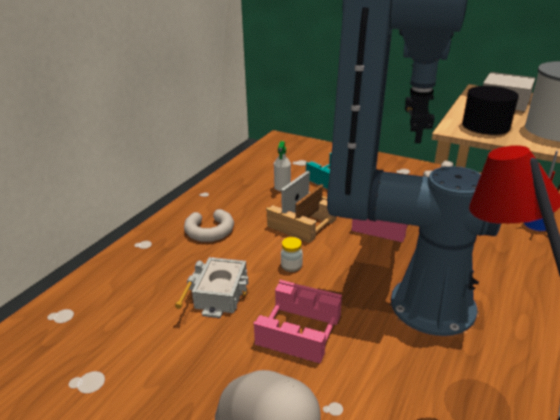

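The top view shows the candidates: a wooden rack at (308,218), pink racks at (150,300) and (357,305), and a turquoise rack at (427,207). The lid is in the wooden rack's far slot at about (310,205). The box is at (163,207), with the pin running left to (107,201). The ring is at (243,138), the bottle at (370,153) and the jar at (230,246). In the side view the lid is at (295,192) and the box at (220,285). I choose the wooden rack and will check it in close crops.

Run:
```python
import cv2,numpy as np
t=cv2.imread('pics/top0.png');s=cv2.imread('pics/side0.png')
f=lambda im,x,y:cv2.resize(im[y:y+75,x:x+100],(400,300),interpolation=cv2.INTER_CUBIC)
cv2.imwrite('pics/crop1.png',np.vstack([np.hstack([f(t,258,175),f(t,100,170)]),np.hstack([f(s,250,165),f(s,165,245)])]))
```

```text
(no output)
```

View pics/crop1.png

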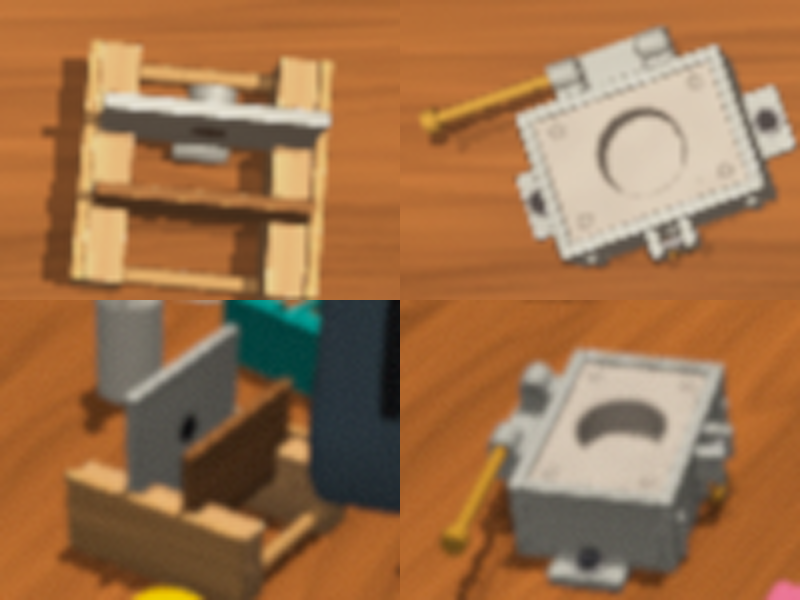

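```bash
cat > h.py <<'E'
import numpy as np,pickle,cv2
def ray(c,u,v,fish=False):
    K=c['mtx'];T=c['world_from_camera'];x=(u-K[0,2])/K[0,0];y=(v-K[1,2])/K[1,1]
    if fish:
        r=np.hypot(x,y);k=np.tan(r)/r if r>1e-9 else 1;x*=k;y*=k
    d=T[:3,:3]@np.array([x,-y,-1]);return T[:3,3],d
def plane(c,u,v,z,fish=False):
    o,d=ray(c,u,v,fish);return o+d*(z-o[2])/d[2]
def proj(c,p,fish=False):
    K=c['mtx'];T=c['world_from_camera'];q=T[:3,:3].T@(np.asarray(p)-T[:3,3]);x,y=q[0]/-q[2],-q[1]/-q[2]
    if fish:
        r=np.hypot(x,y);k=np.arctan2(r,1)/r;x*=k;y*=k
    return np.array([K[0,0]*x+K[0,2],K[1,1]*y+K[1,2]])
E
python3 - <<'E'
from h import *
t=pickle.load(open('top0.pkl','rb'));s=pickle.load(open('side0.pkl','rb'))
np.set_printoptions(precision=4,suppress=True)
a=plane(t,284.25,199.25,.156);b=plane(t,340.5,204.5,.156)
print('lid',a,b,(a+b)/2,np.linalg.norm(a-b))
a=plane(s,282.5,188.75,.156);b=plane(s,309.25,172,.156);print('lid side',a,b,np.linalg.norm(a-b))
for c,P in((t,[(141.25,188.75),(163.75,181.25),(107.5,200.5)]),(s,[(192,279.25),(199.5,266.25),(178.75,304.5)])):
    q=[plane(c,*p,.065) for p in P[:2]]+[plane(c,*P[2],.06)];print('lugs',*q,'mid',(q[0]+q[1])/2,np.linalg.norm(q[0]-q[1]),'yaw of y',np.degrees(np.arctan2(*(q[2]-q[1])[[1,0]])),np.degrees(np.arctan2(*(q[0]-q[1])[[1,0]])))
# jar/bottle
print(plane(t,230,246,.085),plane(t,370,153,.1))
E
```

```text
lid [ 0.5296 -0.1263  0.156 ] [ 0.512  -0.2744  0.156 ] [ 0.5208 -0.2003  0.156 ] 0.14908244970117254
lid side [ 0.5268 -0.1297  0.156 ] [ 0.502  -0.2703  0.156 ] 0.1426996230760325
lugs [0.5858 0.276  0.065 ] [0.6062 0.2125 0.065 ] [0.5551 0.3722 0.06  ] mid [0.596  0.2442 0.065 ] 0.0666871947809599 yaw of y 107.72941850561249 107.74041198820423
lugs [0.5841 0.2764 0.065 ] [0.6002 0.2213 0.065 ] [0.5568 0.3679 0.06  ] mid [0.5921 0.2489 0.065 ] 0.05742862477973041 yaw of y 106.46618186822161 106.25860110118701
[0.4154 0.0239 0.085 ] [ 0.6661 -0.3738  0.1   ]
```

The lid's top edge measures 149 mm (150 expected) and the lug spacing 66.7 mm (66 expected), so both measurements hold. The cup faces +x for lid and box alike, so the lid needs about 24° of yaw. I'm approaching above the lid.

Emit:
{"api": "servo_tool", "payload": {"series": [[[0, 0, 0], [-0.012, 0, 0.026], 0.044], [[0, 0, 0], [-0.012, 0, 0.026], 0.044], [[0, 0, 0], [-0.012, 0, 0.026], 0.044], [[0, 0, 0], [-0.012, 0, 0.026], 0.044], [[0, 0, 0], [-0.012, 0, 0.026], 0.044]], "squeeze": 40}}

```text
time: 0.57
tool_pos: [0.3267, -0.418, 0.2384]
tcp_rot: [[0.402, -0.0, 0.916], [-0.916, 0.001, 0.402], [-0.001, -1.0, 0.0]]
wrist_force: [-0.3, 0.0, 0.6]
opening: 0.0571
```

Emit:
{"api": "servo_tool", "payload": {"series": [[[0, 0, 0], [-0.012, 0, 0.026], 0.044], [[0, 0, 0], [-0.012, 0, 0.026], 0.044], [[0, 0, 0], [-0.012, 0, 0.026], 0.044], [[0, 0, 0], [-0.012, 0, 0.026], 0.044], [[0, 0, 0], [-0.012, 0, 0.026], 0.044]]}}

```text
time: 0.98
tool_pos: [0.4217, -0.3108, 0.2385]
tcp_rot: [[0.402, -0.0, 0.916], [-0.916, 0.0, 0.402], [-0.0, -1.0, -0.0]]
wrist_force: [0.3, -0.1, -0.7]
opening: 0.044
```

Emit:
{"api": "servo_tool", "payload": {"series": [[[0, -5.95, 0], [0, 0, 0], 0.044], [[0, -5.95, 0], [0, 0, 0], 0.044], [[0, -5.95, 0], [0, 0, 0], 0.044], [[0, -5.95, 0], [0, 0, 0], 0.044], [[0, -5.95, 0], [0, 0, 0], 0.044]]}}

```text
time: 1.4
tool_pos: [0.421, -0.3117, 0.2384]
tcp_rot: [[0.807, -0.0, 0.591], [-0.591, 0.0, 0.807], [-0.001, -1.0, 0.0]]
wrist_force: [0.4, 0.4, 0.2]
opening: 0.0443
```

Emit:
{"api": "servo_tool", "payload": {"series": [[[0, -5.95, 0], [0, 0, 0], 0.044], [[0, -5.95, 0], [0, 0, 0], 0.044], [[0, -5.95, 0], [0, 0, 0], 0.044], [[0, -5.95, 0], [0, 0, 0], 0.044], [[0, -5.95, 0], [0, 0, 0], 0.044]]}}

```text
time: 1.82
tool_pos: [0.4209, -0.3119, 0.2384]
tcp_rot: [[0.994, -0.0, 0.113], [-0.113, 0.001, 0.994], [-0.0, -1.0, 0.0]]
wrist_force: [0.1, -0.3, -0.2]
opening: 0.0441
```

Run:
```python
from bench import *
from h import *
np.set_printoptions(precision=4,suppress=True)
s=get_state();print(s['time'],s['tool_pos'],s['tcp_rot'],s['joint_pos'],s['opening'])
R=s['tcp_rot'];print('to go', R.T@(np.array([.5208,-.2003,.2378])-s['tool_pos']),np.degrees(np.arctan2(R[1,0],R[0,0])))
c=camera('wrist');pickle.dump(c,open('wrist1.pkl','wb'));cv2.imwrite('pics/wrist1.png',c['frame'][:,:,::-1])
```

```text
1.8167 [ 0.4209 -0.3119  0.2384] [[ 0.9936 -0.0004  0.1131]
 [-0.1131  0.0005  0.9936]
 [-0.0005 -1.      0.0005]] [-49.5351   3.8263  99.3759   0.0008  76.8349 -43.0392] 0.04411974800878126
to go [0.0867 0.0006 0.1222] -6.496095081690778
```

View pics/wrist1.png

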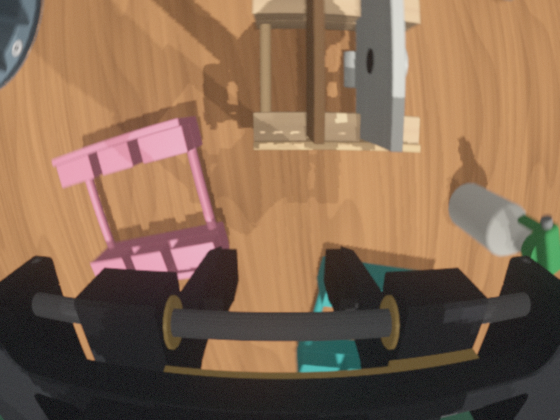

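The wrist view shows the lid's top edge running nearly vertical at column ~397, with its near corner at (398,150). The board is at column 316. I'll move closer and measure again.

Emit:
{"api": "servo_tool", "payload": {"series": [[[0, 0, 0], [0.022, 0, 0.012], 0.044], [[0, 0, 0], [0.022, 0, 0.012], 0.044], [[0, 0, 0], [0.022, 0, 0.012], 0.044], [[0, 0, 0], [0.021, 0, 0.012], 0.044], [[0, 0, 0], [0, 0, 0.0], 0.044]]}}

```text
time: 2.28
tool_pos: [0.5158, -0.2729, 0.2384]
tcp_rot: [[0.993, 0.001, 0.118], [-0.118, 0.001, 0.993], [0.001, -1.0, 0.001]]
wrist_force: [-0.4, 1.0, 0.5]
opening: 0.0438
```

Run:
```python
from bench import *
from h import *
s=get_state()
c=camera('wrist');pickle.dump((c,s),open('wrist2.pkl','wb'));cv2.imwrite('pics/wrist2.png',cv2.resize(c['frame'][0:260,180:460,::-1],None,fx=2,fy=2,interpolation=cv2.INTER_CUBIC))
print(s['tool_pos'],proj(c,s['tool_pos'],True),proj(c,[.5208,-.2003,.156],True))
```

```text
[ 0.51579793 -0.27294034  0.2384352 ] [282.28188074 264.98455929] [276.40969972 113.65032828]
```

View pics/wrist2.png

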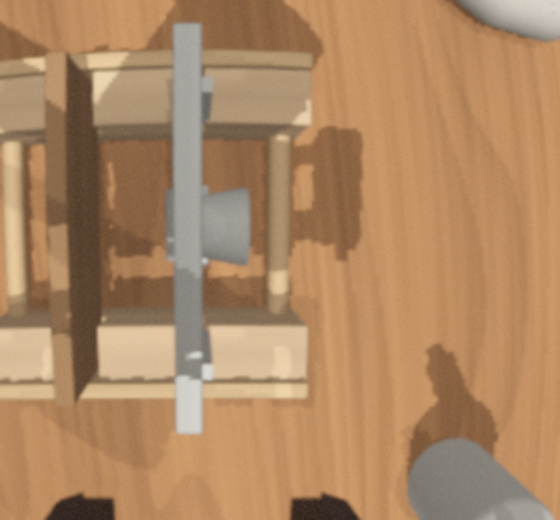

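The top edge runs from (187,24) to (189,432) in the crop. The cup is on the right (+x) and the lid's lower parts project evenly. The board is well to the left, at about column 62.

Run:
```python
from h import *
np.set_printoptions(precision=4,suppress=True)
c,s=pickle.load(open('wrist2.pkl','rb'))
a=plane(c,180+187.5/2,24/2,.156,True);b=plane(c,180+189/2,432/2,.156,True);m=(a+b)/2
w1=plane(c,180+174/2,150/2,.156,True);w2=plane(c,180+201.5/2,150/2,.156,True)
R=s['tcp_rot']
print(a,b,m,np.linalg.norm(a-b),'width',np.linalg.norm(w1-w2),'yaw y',np.degrees(np.arctan2(*(a-b)[[1,0]])),'tool z yaw',np.degrees(np.arctan2(R[1,2],R[0,2])))
print('togo tool',R.T@(m-s['tool_pos']))
```

```text
[ 0.5277 -0.127   0.156 ] [ 0.5102 -0.2745  0.156 ] [ 0.519  -0.2008  0.156 ] 0.14851898118899334 width 0.009470569528473124 yaw y 83.23154825668868 tool z yaw 83.21710500994416
togo tool [-0.0054  0.0825  0.0719]
```

Emit:
{"api": "servo_tool", "payload": {"series": [[[0, 0, 0], [-0.001, 0, 0.018], 0.044], [[0, 0, 0], [-0.001, 0, 0.018], 0.044], [[0, 0, 0], [-0.0015, 0, 0.018], 0.044], [[0, 0, 0], [-0.0015, 0, 0.018], 0.044], [[0, 0, 0], [0, 0.018, 0], 0.044]]}}

```text
time: 2.75
tool_pos: [0.5176, -0.2015, 0.2238]
tcp_rot: [[0.993, 0.004, 0.118], [-0.118, -0.002, 0.993], [0.005, -1.0, -0.002]]
wrist_force: [-0.1, -1.1, 0.1]
opening: 0.044
```

Emit:
{"api": "servo_tool", "payload": {"series": [[[0, 0, 0], [0, 0.02, 0], 0.044], [[0, 0, 0], [0, 0.02, 0], 0.044], [[0, 0, 0], [0, 0.02, 0], 0.044], [[0, 0, 0], [0, 0.02, 0], 0.044], [[0, 0, 0], [0, 0.02, 0], 0.044]]}}

```text
time: 3.17
tool_pos: [0.5156, -0.2031, 0.1198]
tcp_rot: [[0.993, -0.0, 0.12], [-0.12, -0.0, 0.993], [-0.0, -1.0, -0.0]]
wrist_force: [-0.1, 0.3, -0.4]
opening: 0.044
```

Emit:
{"api": "servo_tool", "payload": {"series": [[[0, 0, 0], [0, 0, 0], 0.0], [[0, 0, 0], [0, 0, 0], 0.0], [[0, 0, 0], [0, 0, 0], 0.0], [[0, 0, 0], [0, 0, 0], 0.0], [[0, 0, 0], [0, 0, 0], 0.0]]}}

```text
time: 3.58
tool_pos: [0.5174, -0.2033, 0.1223]
tcp_rot: [[0.993, 0.002, 0.119], [-0.119, -0.002, 0.993], [0.002, -1.0, -0.001]]
wrist_force: [-1.0, 0.4, 0.1]
opening: 0.0128
```

Emit:
{"api": "servo_tool", "payload": {"series": [[[0, 0, 0], [0, 0, 0], 0.0], [[0, 0, 0], [0, 0, 0], 0.0], [[0, 0, 0], [0, 0, 0], 0.0], [[0, 0, 0], [0, 0, 0], 0.0], [[0, 0, 0], [0, 0, 0], 0.0]], "squeeze": 50}}

```text
time: 4.0
tool_pos: [0.5179, -0.2033, 0.1222]
tcp_rot: [[0.993, 0.003, 0.118], [-0.118, -0.002, 0.993], [0.003, -1.0, -0.001]]
wrist_force: [2.0, 0.3, 6.4]
opening: 0.0097
```

Emit:
{"api": "servo_tool", "payload": {"series": [[[0, 0, 0], [0, -0.01, 0], 0.0], [[0, 0, 0], [0, -0.015, 0], 0.0], [[0, 0, 0], [0, -0.015, 0], 0.0], [[0, 0, 0], [0, -0.015, 0], 0.0], [[0, 0, 0], [0, -0.015, 0], 0.0]]}}

```text
time: 4.42
tool_pos: [0.5151, -0.2016, 0.1902]
tcp_rot: [[0.993, -0.004, 0.118], [-0.118, 0.002, 0.993], [-0.004, -1.0, 0.002]]
wrist_force: [-0.9, -0.6, -5.5]
opening: 0.0096
```

Emit:
{"api": "servo_tool", "payload": {"series": [[[0, 0, 0], [0, -0.02, 0], 0.0], [[0, 0, 0], [0, -0.02, 0], 0.0], [[0, 0, 0], [0, -0.02, 0], 0.0], [[0, 0, 0], [0, -0.01, 0], 0.0], [[0, 0, 0], [0, 0, 0], 0.0]]}}

```text
time: 4.83
tool_pos: [0.5171, -0.2029, 0.2627]
tcp_rot: [[0.993, 0.002, 0.118], [-0.118, -0.001, 0.993], [0.002, -1.0, -0.001]]
wrist_force: [1.4, -0.8, -4.5]
opening: 0.0095
```

Run:
```python
from bench import *
from h import *
np.set_printoptions(precision=4,suppress=True)
s=get_state();print(s['time'],s['tool_pos'],s['tcp_rot'],s['joint_pos'],s['opening'],s['wrist_force'],s['torque'])
```

```text
4.8333 [ 0.5171 -0.2029  0.2627] [[ 0.993   0.0019  0.1181]
 [-0.1181 -0.0015  0.993 ]
 [ 0.0021 -1.     -0.0012]] [-33.6621   6.628   93.4843  -0.0094  79.7494 -26.8762] 0.009537167017665308 [ 1.4101 -0.7886 -4.4726] [-0.1484 -0.1613 -0.03  ]
```

The lid is held and clear of the rack (~5 N). I'm carrying it to a point beside the hinge to look again.

Emit:
{"api": "servo_tool", "payload": {"series": [[[0, 0, 0], [0.005, 0, 0.015], 0.0], [[0, 0, 0], [0.005, 0, 0.022], 0.0], [[0, 0, 0], [0.005, 0, 0.022], 0.0], [[0, 0, 0], [0.005, 0, 0.022], 0.0], [[0, 0, 0], [0.005, 0, 0.022], 0.0]]}}

```text
time: 5.25
tool_pos: [0.5526, -0.1019, 0.2583]
tcp_rot: [[0.993, -0.004, 0.119], [-0.119, 0.002, 0.993], [-0.004, -1.0, 0.001]]
wrist_force: [-0.5, 0.1, -5.6]
opening: 0.0098
```

Emit:
{"api": "servo_tool", "payload": {"series": [[[0, 0, 0], [0.005, 0, 0.022], 0.0], [[0, 0, 0], [0.005, 0, 0.022], 0.0], [[0, 0, 0], [0.005, 0, 0.022], 0.0], [[0, 0, 0], [0.005, 0, 0.022], 0.0], [[0, 0, 0], [0.005, 0, 0.022], 0.0]]}}

```text
time: 5.67
tool_pos: [0.5904, 0.0043, 0.2582]
tcp_rot: [[0.993, -0.004, 0.118], [-0.118, 0.001, 0.993], [-0.004, -1.0, 0.0]]
wrist_force: [0.8, 0.4, -4.5]
opening: 0.0098
```

Emit:
{"api": "servo_tool", "payload": {"series": [[[0, 0, 0], [0.005, 0, 0.022], 0.0], [[0, 0, 0], [0.005, 0, 0.022], 0.0], [[0, 0, 0], [0.006, 0, 0.022], 0.0], [[0, 0, 0], [0.006, 0, 0.022], 0.0], [[0, 0, 0], [0.006, 0, 0.022], 0.0]]}}

```text
time: 6.08
tool_pos: [0.6312, 0.11, 0.258]
tcp_rot: [[0.993, -0.005, 0.118], [-0.118, -0.0, 0.993], [-0.005, -1.0, -0.001]]
wrist_force: [-1.0, 0.3, -5.4]
opening: 0.0093
```

Emit:
{"api": "servo_tool", "payload": {"series": [[[0, -4.8, 0], [0, 0, 0], 0.0], [[0, -4.8, 0], [0, 0, 0], 0.0], [[0, -4.8, 0], [0, 0, 0], 0.0], [[0, -4.8, 0], [0, 0, 0], 0.0], [[0, -4.8, 0], [0, 0, 0], 0.0]]}}

```text
time: 6.5
tool_pos: [0.6309, 0.109, 0.2578]
tcp_rot: [[0.954, -0.005, -0.3], [0.3, -0.0, 0.954], [-0.005, -1.0, 0.001]]
wrist_force: [0.3, -0.1, -4.7]
opening: 0.0097
```

Emit:
{"api": "servo_tool", "payload": {"series": [[[0, 0, 0], [0, 0, 0], 0.0], [[0, 0, 0], [0, 0, 0], 0.0], [[0, 0, 0], [0, 0, 0], 0.0], [[0, 0, 0], [0, 0, 0], 0.0], [[0, 0, 0], [0, 0, 0], 0.0]]}}

```text
time: 6.92
tool_pos: [0.6321, 0.1089, 0.2604]
tcp_rot: [[0.956, -0.0, -0.295], [0.295, 0.0, 0.956], [-0.0, -1.0, 0.0]]
wrist_force: [0.1, -0.5, -5.5]
opening: 0.0095
```

Run:
```python
from bench import *
from h import *
np.set_printoptions(precision=4,suppress=True)
s=get_state();print(s['time'],s['tool_pos'],s['tcp_rot'],s['opening'],s['joint_vel'])
d={n:camera(n) for n in('wrist','side','top')};d['s']=s;pickle.dump(d,open('v3.pkl','wb'))
w=d['wrist'];hs=np.array([.595,.2455,.065]);print(proj(w,hs,True),proj(d['side'],hs),proj(d['top'],hs))
f=lambda im,x,y,wd,h:cv2.resize(im[y:y+h,x:x+wd,::-1],(400,300),interpolation=cv2.INTER_CUBIC)
cv2.imwrite('pics/v3.png',np.vstack([cv2.resize(w['frame'][0:210,:,::-1],(800,300),interpolation=cv2.INTER_CUBIC),np.hstack([f(d['side']['frame'],165,205,120,90),f(d['top']['frame'],100,140,120,90)])]))
```

```text
6.9167 [0.6321 0.1089 0.2604] [[ 0.9556 -0.0005 -0.2947]
 [ 0.2947  0.      0.9556]
 [-0.0005 -1.      0.0002]] 0.009454822898232323 [ 0.0093 -0.1781 -0.1845 -0.0697  0.0534 -0.3781]
[285.968   47.0481] [195.7146 271.6468] [152.0585 185.3508]
```

View pics/v3.png

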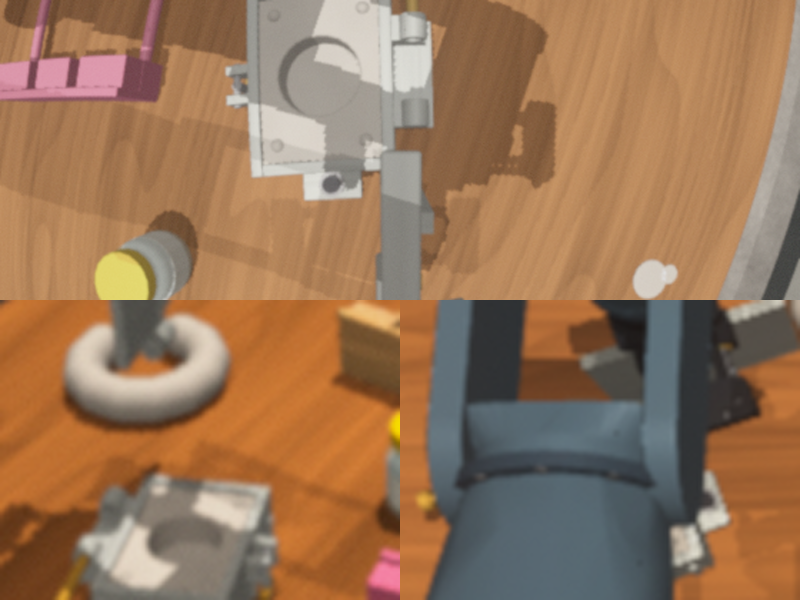

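The wrist view (in the enlargement) shows the far lug at about (412,27), the near lug at (414,112) and the gap between them; the lid's top edge ends at (402,150). I'll enlarge the lugs once.

Run:
```python
from h import *
d=pickle.load(open('v3.pkl','rb'));w=d['wrist']['frame']
cv2.imwrite('pics/v4.png',cv2.resize(w[0:120,255:325,::-1],None,fx=5,fy=5,interpolation=cv2.INTER_CUBIC))
```

```text
(no output)
```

View pics/v4.png

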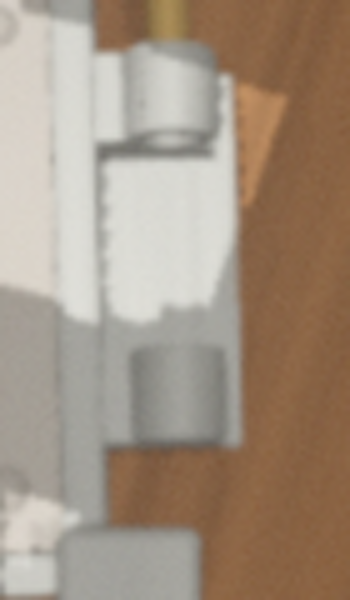

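Run:
```python
from h import *
np.set_printoptions(precision=4,suppress=True)
d=pickle.load(open('v3.pkl','rb'));c=d['wrist'];s=d['s'];R=s['tcp_rot'];T=s['tool_pos']
P=lambda x,y,z:plane(c,255+(x+.5)/5-.5,(y+.5)/5-.5,z,True)
f=P(171.5,95,.06);n=P(179,392,.06)
by=(f-n)[:2]/np.linalg.norm((f-n)[:2]);yaw=np.degrees(np.arctan2(by[1],by[0]))
print('axis pts',f,n,'yaw',yaw,'lug dia',np.linalg.norm(P(127,95,.063)-P(216,95,.063)),np.linalg.norm(P(132,392,.063)-P(226,392,.063)))
e=[P(171.5,42,.07),P(171.5,130,.07),P(179,345,.07),P(179,437,.07)]
t=[(q[:2]-n[:2])@by for q in e];print('along (43,23,-23,-43)',np.array(t)*1000, 'mid inner',(t[1]+t[2])/2,'mid outer',(t[0]+t[3])/2)
m=n[:2]+by*(t[1]+t[2])/2;m2=n[:2]+by*(t[0]+t[3])/2;print('hinge',m,m2)
zt=T[2]+.156-.1222
L=[P(x,530,zt) for x in(62,131,200)];print('lid end in tool',[R.T@(l-T) for l in L])
```

```text
axis pts [0.5883 0.278  0.06  ] [0.6091 0.2156 0.06  ] yaw 108.4207461795764 lug dia 0.01849810232869703 0.0194674504324172
along (43,23,-23,-43) [ 74.8505  55.1285   8.9387 -10.2788] mid inner 0.032033584274682635 mid outer 0.0322858800191925
hinge [0.599 0.246] [0.5989 0.2463]
lid end in tool [array([-0.0053, -0.0338,  0.0779]), array([-0.0006, -0.0338,  0.0779]), array([ 0.0041, -0.0338,  0.0779])]
```

The gap measures 46.2 mm (46 expected) and the hinge is at (0.599, 0.246), which agrees with the other views. I'm moving above it while still high.

Emit:
{"api": "servo_tool", "payload": {"series": [[[0, 0, 0], [0.0014, 0, 0.0138], 0.0], [[0, 0, 0], [0.0014, 0, 0.0138], 0.0], [[0, 0, 0], [0.0014, 0, 0.0138], 0.0], [[0, 0, 0], [0.0014, 0, 0.0138], 0.0], [[0, 0, 0], [0.0014, 0, 0.0138], 0.0]]}}

```text
time: 7.48
tool_pos: [0.618, 0.179, 0.2608]
tcp_rot: [[0.955, -0.0, -0.297], [0.297, 0.0, 0.955], [0.0, -1.0, 0.0]]
wrist_force: [1.2, 0.2, -4.2]
opening: 0.0096
```

Emit:
{"api": "servo_tool", "payload": {"series": [[[0, 0, 0], [0.0014, 0, 0.0138], 0.0], [[0, 0, 0], [0.0014, 0, 0.0138], 0.0], [[0, 0, 0], [0.0015, 0, 0.0138], 0.0], [[0, 0, 0], [0.0015, 0, 0.0138], 0.0], [[0, 0, 0], [0.0015, 0, 0.0138], 0.0]]}}

```text
time: 7.9
tool_pos: [0.6048, 0.2464, 0.2607]
tcp_rot: [[0.955, 0.0, -0.296], [0.296, -0.0, 0.955], [-0.0, -1.0, -0.0]]
wrist_force: [-0.1, 0.7, -6.0]
opening: 0.0097
```

Emit:
{"api": "servo_tool", "payload": {"series": [[[0, -0.9, 0], [0, 0.01, 0], 0.0], [[0, 0, 0], [0, 0.01, 0], 0.0], [[0, 0, 0], [0, 0, 0], 0.0], [[0, 0, 0], [0, 0, 0], 0.0], [[0, 0, 0], [0, 0, 0], 0.0]]}}

```text
time: 8.32
tool_pos: [0.6053, 0.2442, 0.2403]
tcp_rot: [[0.951, -0.001, -0.31], [0.31, -0.0, 0.951], [-0.001, -1.0, -0.0]]
wrist_force: [0.3, 0.3, -4.7]
opening: 0.0097
```

Emit:
{"api": "servo_tool", "payload": {"series": [[[0, 0, 0], [0, 0, 0], 0.0], [[0, 0, 0], [0, 0, 0], 0.0], [[0, 0, 0], [0, 0, 0], 0.0], [[0, 0, 0], [0, 0, 0], 0.0], [[0, 0, 0], [0, 0, 0], 0.0]]}}

```text
time: 8.73
tool_pos: [0.6052, 0.2449, 0.241]
tcp_rot: [[0.951, 0.0, -0.311], [0.311, 0.0, 0.951], [0.0, -1.0, -0.0]]
wrist_force: [0.1, -0.5, -5.0]
opening: 0.0094
```

```bash
cat > st.py <<'E'
from bench import *
from h import *
np.set_printoptions(precision=4,suppress=True)
s=get_state();R=s['tcp_rot'];T=s['tool_pos'];print(s['time'],T,'yaw',np.degrees(np.arctan2(R[1,2],R[0,2])),'tilt',R[2],'togo',R.T@(np.array([.6052,.2449,.1622])-T),s['wrist_force'],s['opening'])
E
cat > look.py <<'E'
import sys
from st import *
d={n:camera(n) for n in('wrist','side')};d['s']=s;pickle.dump(d,open(sys.argv[1]+'.pkl','wb'))
w=d['wrist']['frame'];sd=d['side']['frame']
a=cv2.resize(w[0:120,235:335,::-1],(400,480),interpolation=cv2.INTER_CUBIC)
b=cv2.resize(sd[175:319,150:270,::-1],(400,480),interpolation=cv2.INTER_CUBIC)
cv2.imwrite('pics/'+sys.argv[1]+'.png',np.hstack([a,b]))
E
python3 look.py v5
```

```text
8.7333 [0.6052 0.2449 0.241 ] yaw 108.10034554449491 tilt [ 0.0004 -1.     -0.    ] togo [-0.0001  0.0788  0.    ] [ 0.1306 -0.4674 -4.9768] 0.009353248520067806
```

View pics/v5.png

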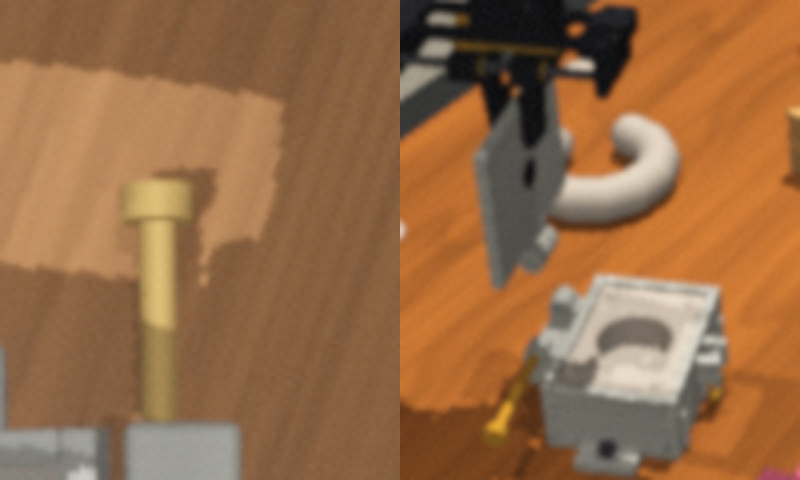

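The wrist crop shows the pin axis at columns 157–160, running straight ahead of the lid's end edge (125–240, row 425). The side crop shows the lid hanging upright above the lugs, with the knuckle at about (540,245). I'll check both numerically.

Run:
```python
from h import *
np.set_printoptions(precision=4,suppress=True)
d=pickle.load(open('v5.pkl','rb'));c=d['wrist'];s=d['s'];R=s['tcp_rot'];T=s['tool_pos']
P=lambda x,y,z:plane(c,235+(x+.5)/4-.5,(y+.5)/4-.5,z,True)
hd,a,b=P(157.5,193,.06),P(158,230,.06),P(160,410,.06)
for q in(hd,a,b): print('pin in tool',R.T@(q-T))
v=(a-b)[:2];print('yaw',np.degrees(np.arctan2(v[1],v[0])))
print('lid end',[R.T@(P(x,427,T[2]+.0338)-T) for x in(126,183,240)])
hole=T+R@np.array([-.0056,.1022,.0029])
for nm,q in(('hole',hole),('lidNearTopCorner',T+R@np.array([-.0006,-.0338,.0779])),('lidBotCorner',T+R@np.array([-.0006,.0862,.0779])),('hinge',[.599,.246,.06]),('nearlug',[.599-.309*.033,.246+.951*.033,.06]),('farlug',[.599+.309*.033,.246-.951*.033,.06]),('pinhead',[.599-.309*.136,.246+.951*.136,.06])):
    p=proj(d['side'],q);print(nm,(p-[150,175])*400/120+[400,0])
```

```text
pin in tool [-0.0071  0.181   0.1379]
pin in tool [-0.007   0.181   0.1284]
pin in tool [-0.0066  0.181   0.0827]
yaw 108.60853126663798
lid end [array([-0.0056, -0.0338,  0.0777]), array([-0.0007, -0.0338,  0.0776]), array([ 0.0041, -0.0338,  0.0777])]
hole [538.2187 248.8922]
lidNearTopCorner [476.0277 157.1419]
lidBotCorner [496.6081 289.1021]
hinge [548.7702 325.8044]
nearlug [535.2922 351.2108]
farlug [561.7241 301.386 ]
pinhead [489.4808 437.5664]
```

Everything agrees: the pin axis is within 0.5 mm of where the hole will come, and the side-view projections match within about 1 px. Lowering.

Emit:
{"api": "servo_tool", "payload": {"series": [[[0, -0.2, 0], [-0.0004, 0.01, 0], 0.0], [[0, 0, 0], [0, 0.01, 0], 0.0], [[0, 0, 0], [0, 0.01, 0], 0.0], [[0, 0, 0], [0, 0.01, 0], 0.0], [[0, 0, 0], [0, 0.01, 0], 0.0]]}}

```text
time: 9.25
tool_pos: [0.6042, 0.2447, 0.1888]
tcp_rot: [[0.949, -0.002, -0.314], [0.314, -0.0, 0.949], [-0.002, -1.0, 0.0]]
wrist_force: [0.1, 0.2, -5.5]
opening: 0.0097
```

Emit:
{"api": "servo_tool", "payload": {"series": [[[0, 0, 0], [0, 0.005, 0], 0.0], [[0, 0, 0], [0, 0.005, 0], 0.0], [[0, 0, 0], [0, 0.005, 0], 0.0], [[0, 0, 0], [0, 0.004, 0], 0.0], [[0, 0, 0], [0, 0.004, 0], 0.0]]}}

```text
time: 9.67
tool_pos: [0.605, 0.2449, 0.1677]
tcp_rot: [[0.949, 0.001, -0.314], [0.314, 0.0, 0.949], [0.001, -1.0, -0.0]]
wrist_force: [0.9, 0.2, -4.6]
opening: 0.0097
```

Emit:
{"api": "servo_tool", "payload": {"series": [[[0, 0, 0], [0, 0.003, 0], 0.0], [[0, 0, 0], [0, 0.002, 0], 0.0], [[0, 0, 0], [0, 0, 0], 0.0], [[0, 0, 0], [0, 0, 0], 0.0], [[0, 0, 0], [0, 0, 0], 0.0]]}}

```text
time: 10.08
tool_pos: [0.605, 0.2449, 0.1631]
tcp_rot: [[0.949, 0.001, -0.314], [0.314, 0.0, 0.949], [0.001, -1.0, -0.0]]
wrist_force: [0.4, -0.0, -5.6]
opening: 0.0097
```

Emit:
{"api": "servo_tool", "payload": {"series": [[[0, 0, 0], [0, 0, 0], 0.0], [[0, 0, 0], [0, 0, 0], 0.0], [[0, 0, 0], [0, 0, 0], 0.0], [[0, 0, 0], [0, 0, 0], 0.0], [[0, 0, 0], [0, 0, 0], 0.0]]}}

```text
time: 10.5
tool_pos: [0.6047, 0.2448, 0.1627]
tcp_rot: [[0.949, 0.0, -0.314], [0.314, -0.0, 0.949], [0.0, -1.0, -0.0]]
wrist_force: [0.7, 0.2, -5.3]
opening: 0.0093
```

```bash
python3 look.py v6
```

```text
10.5 [0.6047 0.2448 0.1627] yaw 108.30988330017871 tilt [ 0. -1. -0.] togo [ 0.0005  0.0005 -0.0001] [ 0.6955  0.1912 -5.2948] 0.009319351639735645
```

View pics/v6.png

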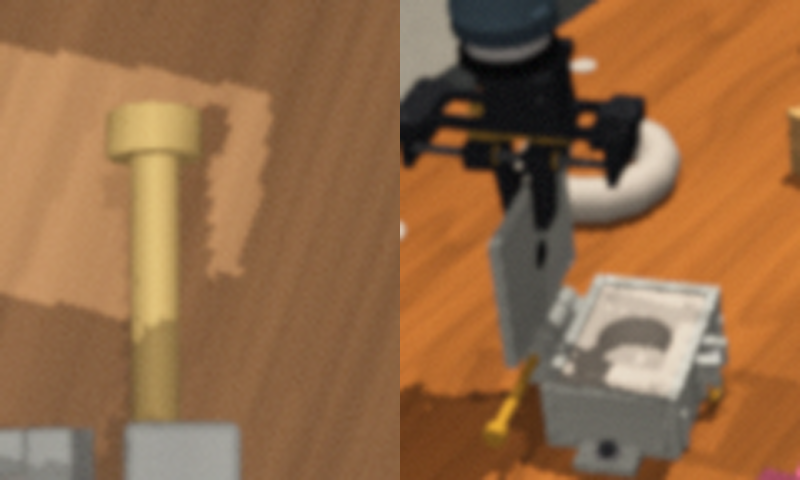

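The lid hangs between the lugs with its lower near corner at (512,363) in the side crop. The pin and its head at (153,130) are undisturbed, and the wrist force equals the lid's weight alone. One last numeric check.

Run:
```python
from h import *
np.set_printoptions(precision=4,suppress=True)
d=pickle.load(open('v6.pkl','rb'));c=d['wrist'];s=d['s'];R=s['tcp_rot'];T=s['tool_pos']
P=lambda x,y,z:plane(c,235+(x+.5)/4-.5,(y+.5)/4-.5,z,True)
for p in((153.5,115),(154,170),(155.5,405)): print('pin in tool',R.T@(P(*p,.06)-T))
a,b=P(154,170,.06),P(155.5,405,.06);v=(a-b);print('pin yaw',np.degrees(np.arctan2(v[1],v[0])))
print('lid end',[R.T@(P(x,425,T[2]+.0338)-T) for x in(126,183,240)])
for nm,q in(('top corner',T+R@np.array([-.0006,-.0338,.0779])),('bottom corner',T+R@np.array([-.0006,.0862,.0779]))):
    p=proj(d['side'],q);print(nm,(p-[150,175])*400/120+[400,0])
# side-view bright-edge rows of lid near vertical edge: crop for bottom corner, before/after
for f in('v5','v6'):
    e=pickle.load(open(f+'.pkl','rb'));fr=e['side']['frame'].astype(int);sat=fr.max(2)-fr.min(2)
    S=e['s'];Q=S['tool_pos']+S['tcp_rot']@np.array([-.0006,.0862,.0779]);u,v=proj(e['side'],Q)
    m=cv2.medianBlur((sat<45).astype(np.uint8),3);col=m[int(v)-12:int(v)+8,int(u)-1:int(u)+3];print(f,u,v,'rows from',int(v)-12,col.sum(1))
```

```text
pin in tool [-0.0063  0.1027  0.1391]
pin in tool [-0.0062  0.1027  0.128 ]
pin in tool [-0.006   0.1027  0.0823]
pin yaw 108.56677950748168
lid end [array([-0.0056, -0.0338,  0.0779]), array([-0.0007, -0.0338,  0.0778]), array([ 0.0041, -0.0338,  0.0778])]
top corner [490.6541 244.8995]
bottom corner [509.9269 368.3987]
v5 178.98243150577608 261.7306427299505 rows from 249 [4 4 4 4 4 4 4 4 3 3 3 2 0 0 0 0 0 0 0 0]
v6 182.97806659066612 285.51959560444095 rows from 273 [4 4 4 4 4 4 4 4 3 3 3 2 0 0 0 0 0 0 0 0]
```

```bash
python3 -c "
from st import *
print(s['joint_vel']);print(hand_in())"
```

```text
10.6 [0.6047 0.2448 0.1627] yaw 108.30907960483445 tilt [ 0. -1.  0.] togo [ 0.0005  0.0005 -0.0001] [ 0.9017  0.1057 -5.2537] 0.009433638704681222
[-0.0619  0.0852 -0.0434 -0.0569  0.0384 -0.0065]
the job is handed in; nothing more can be done
None
```

I lifted the lid out of the wooden rack, turned it about 25° and lowered its knuckle between the box's lugs. I handed the job in at 10.6 s, still holding it there with the pour cup facing away from the box; `hand_in()` gives no verdict.

Last checks:
- **Sideways and along the hinge:** the pin axis is within about 0.5 mm of the lid's hole sideways, and the lid is within about 0.5 mm of mid gap.
- **Angle:** the axes are parallel within 0.3°, measured against the pin, and the gripper is vertical. The box's yaw varied between views, from about 106.4° in the side view to 108.6° in the wrist view. I used about 108.3°, which is inside the 3.4° tolerance even against the furthest reading.
- **Height:** this is the least certain figure. It is about 0.5 mm high if the lid stood on the slot floor when I gripped it. The side view shows lid and box both about 1–2 px above where they were predicted, by a similar amount, so their relative height looks right to 1–2 mm.
- **Contact:** the wrist force stayed at the lid's weight (about 5.3 N), so I saw no sign of it resting on or pressing the box. The pin looks unmoved.

I did not look again at the board in the rack after the lift.

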